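# Seat and lock the clamp foot of a clear drawer stack

## Task

The clear drawer stack slides about because its clamp foot does not reach the shelf. Loosen the wide lock ring on the clamp beside the stack, turn the knob above it clockwise until you feel the foot come firmly down on its rubber pad without forcing it, then tighten the lock ring again and let go. Leave everything else on the shelf alone.

Things in the scene. Friction and masses are not known exactly. Their poses are not given: they have to be found in the camera images.
- base: Fixed white steel base with a stack of three clear drawers and, on a side lug, the clamp. Origin: on the shelf, on the clamp's vertical axis; z up. In this frame the stack fills x -80 to +100, y +95 to +245 mm, 168 mm high; its open top drawer reaches x -160. The lug under the clamp is a plate 44 mm wide, round at the clamp (radius 22 mm), running to +y, 30 to 38 mm above the shelf.
- ring_centre (a point): Centre of the lock ring: dark steel, knurled, round, 60 mm across, 21 mm high (48 to 69 mm above the shelf), on the vertical clamp axis; this point is 58.5 mm above the shelf. Grasp it at any yaw; between it and the lug nothing is wider than 27 mm from the axis, bar a small tab on the +y side. Turns at 0.06 N m when slack, stays at its height and where it is left, does not drag the knob round.
- adjuster_knob (a point): Axis point of the adjuster: round ribbed aluminium knob, 36 mm across, 28 mm high (76 to 104 mm above the shelf), above the lock ring on the same axis; this point is 90 mm above the shelf. It stays at its height and where it is left. Turns at 0.06 N m while ring is slack and foot clear; a tight ring holds it with about 0.6 N m. Hold still a moment to read the torque: it wavers by 0.1 N m.
- adjuster (a joint): Angle of the adjuster knob, rad, 0 at the start, growing clockwise from above, up to 2.8; the foot goes down 4 mm per rad. Once the foot bears on its pad the torque rises by about 2 N m per rad: 0.2 to 0.45 N m above free running is a good firm seat, over 0.55 N m forces it. Turn slowly and feel.
- lock_ring (a joint): Angle of the lock ring, rad, growing anticlockwise from above (loosening), up to 2.2. Starts tight, at 0 to 0.15; beyond 0.75 it no longer holds the adjuster, 1.1 more than the start is ample; loosening starts at about 0.6 N m. Turned back clockwise, its torque rises below 0.75 by about 1 N m per rad: 0.4 to 0.8 N m above free running is tight (0.3 or less again).
- foot: Round steel foot, 34 mm across, on the screw below the lug; origin on the clamp axis, 13 mm below its flat underside (which starts 13 mm above the shelf). Under it a springy black rubber pad, 42 mm across, its top 1.5 to 5.7 mm below the foot, not measured: the knob turns 0.4 to 1.45 rad to touch, then about 0.2 more. The pad yields 1 mm per 50 N; 15 to 65 N is a good seat.
- washer: Thin steel washer, 53 mm across, under the lock ring, with a tab to +y that keeps it from turning; origin on the clamp axis, 43 mm below its plate. The lock ring presses it on the adjuster: 60 to 80 N at the start, none when slack, over 30 N when tight.
- shoehorn: Bystander: small steel shoehorn with a brass tip, 105 mm long, lying in the open top drawer.
- spray_bottle: Bystander: closed glass spray bottle with white press button cap, 52 mm across, 150 mm high; origin under its middle. Falls over if struck.
- scrub_brush: Bystander: bamboo scrub brush, 150 x 45 x 34 mm, lying on its bristles.
- polish_tin: Bystander: flat polish tin, 68 mm across, 28 mm high.
- shoe_brush: Bystander: wooden shoe brush, 110 x 40 x 40 mm, lying on its bristles.
- cedar_block: Bystander: cedar block, 80 x 45 x 30 mm.
- cream_jar: Bystander: closed cream jar, 52 mm across, 45 mm high.

How it is judged (in metres and radians):
On the way, in this order (a step that is already met when the one before it is completed fails the run):
1. the lock ring is loosened: it no longer presses on the adjuster (contact force between washer and adjuster below 3 N), for 0.2 s.
2. with the ring slack, the adjuster has brought the foot firmly down on its pad (contact force between foot and anything else between 15 and 65 N and contact force between washer and adjuster below 3 N), for 0.2 s.
At the end, for the whole second after the job is handed in: The foot bears on its pad with 15 to 65 N, the lock ring is tight again (it presses the washer on the adjuster with more than 30 N), and no bystander has moved more than 20 mm (contact force between foot and anything else between 15 and 65 N and contact force between washer and adjuster above 30 N and distance of each of shoehorn, spray_bottle, scrub_brush, polish_tin, shoe_brush, cedar_block, cream_jar from where it was at the start of the episode below 0.02 m); the robot touches nothing.
It fails at once if the foot is forced: more than 65 N on its pad (contact force between foot and anything else above 65 N).
It fails at once if a bystander is moved more than 20 mm (distance of any of shoehorn, spray_bottle, scrub_brush, polish_tin, shoe_brush, cedar_block, cream_jar from where it was at the start of the episode above 0.02 m).
It also fails if it takes over 72 s, if anything falls off the work surface, if the arm or the gripper's body presses on something with over 40 N, if the wrist force passes 120 N, or if a joint passes its speed limit or range.

## Robot

A 6-joint arm with a two-finger parallel gripper is mounted at the origin on the work surface. World frame = base frame: x ahead of the robot, y to its left, z up, the work surface at z = 0. Lengths are in m, angles in degrees, forces in N, time in s.
With the tool pointing down it reaches from about 0.35 to 0.875 m from the base axis. Payload 4.2 kg.
Tool frame: the origin (TCP) lies midway between the tips of the shut fingers; the grasp point (between the pads) lies r.grasp_offset behind it (r.grasp_offset is the distance from the TCP to the grasp point, in m); z points along the fingers, y is the direction in which the jaws open and shut (so a half turn about z gives the same grasp; the last joint's range is limited). The gripper opens to 87 mm and grips with 3 to 60 N. Pads are 19 mm wide; open, the fingers measure 117 mm over their backs; the gripper's body (75 mm by 190 mm) begins 51 mm behind the grasp point.
Start: joints at [-53.824, 22.042, 0.453, 0, -68.411, -14.817], TCP at [0.228, -0.582, 0.223] pointing down, gripper open.
Joint ranges: [-179.83, 179.83], [-69.29, 118.12], [-61.27, 80.66], [-181.25, 117.63], [-171.15, -9.14], [-177.46, 177.46]. Speed limits (degrees/s): [159.86, 159.86, 180, 180, 180, 180].

## Interface

Orientations are given as a 3x3 rotation matrix whose columns are the frame's x, y, z axes.
In Python, from station import sense, optics, r gives the robot as it stands. The module is installed in compiled form; this text tells all that it offers.
- The arm moves only by the tool servo_tool, never from a script. Its argument "deltas" is a list of rows, each an object with "slide": the shift along the tool's x, y, z in units of 25 mm (1.0 is 25 mm), a list of three; "spin": the turn about the tool's z in units of 8 degrees (1.0 is 8 degrees). A call has 1 to 10 rows; each row shifts and turns the pose as measured when the row begins, along the tool's axes as they then stand; what a row does not reach is not made up. A row lasts 1/10 s, in which the tool goes at most 50 mm and 8.59 degrees, less where a joint would pass 70% of its speed; a pose out of reach is approached as far as the arm can. A call is refused whole if a number of a shift passes 1 or a number of a turn 1, either way. A call with a gripper value outside its range is refused whole. "gripper" is the closure in counts, from 0 (fully open) to 255 (shut), set as the call begins (left out, the last holds). The fingers move at their own pace and stop on an object; the grip force is fixed at half the most. Time passes only in rows, so rows that do not move let the fingers close. It gives the time, the measured TCP pose, the force and the opening at its end, in the units of the state.
- sense(): the state, without advancing time (a new reading comes with each control period).
- optics.capture(name): name is "side" or "top"; returns a dict with "frame" (384x512x3 uint8, red, green, blue), "camera_matrix" (3x3 intrinsics, pixels), "eye" and "rotation" of the camera in the world. Camera axes: x right, y down, z forward; pixel columns grow to the right and rows downward; lengths in m; the calibration is good to about 2 mm. A picture is of the moment at which its call begins. There is no depth.
- r.finish_job(): hands the job in, once; it reports no verdict.
The state is a dict: "time_s": time; "joints": joint angles; "joint_velocities": joint speeds; "effort": joint torques, N m; "tcp_pos": TCP position; "ee_rot": TCP orientation; "wrist_force": force on the tool from outside, world axes, zero at the start; "moment": the same for the moment, N m; "gripper_width": opening from 0.0 (shut) to 1.0 (fully open).
Only numpy, scipy, OpenCV 4.12 (cv2) and the standard library are available. Lean on these libraries where they do the work, as an engineer would, in place of code of your own. Each camera call takes 0.05 s, during which the arm holds its last target.

## Working session

There is one attempt and no reset: what is moved stays moved. The work goes in short steps, Python scripts to look and compute and a tool call to move; the robot and the scene stay as the last step left them, time stands still between calls to the robot, and variables do not carry over. Pictures are saved under pics/ and viewed, and the job is handed in when it is done.

Besides the shell and the picture viewer there is one more tool, called after ">>>" as name([rows], argument=value, ...), one row to a line, values as JSON. servo_tool: Moves the arm, as the interface text tells. Its arguments: {"type":"object","properties":{"deltas":{"type":"array"},"gripper":{"type":"number"}},"required":["deltas"]}

```bash
mkdir -p pics; python3 - <<'E'
from station import sense, optics, r
import cv2,numpy as np
for n in("side","top"):
    c=optics.capture(n); cv2.imwrite(f"pics/{n}0.png",c["frame"][:,:,::-1]); print(n,c["camera_matrix"],c["eye"],c["rotation"])
print(sense(),r.grasp_offset)
E
```

```text
side [[439.99882483   0.         258.65227279]
 [  0.         439.99882483 192.95061985]
 [  0.           0.           1.        ]] [ 0.30691097 -0.1305052   0.99000212] [[ 0.27211803 -0.91294715  0.30410407]
 [-0.96226333 -0.25783332  0.087013  ]
 [-0.00103011 -0.316306   -0.94865666]]
top [[348.04045758   0.         258.96845053]
 [  0.         348.04045758 191.85864749]
 [  0.           0.           1.        ]] [ 0.45069824 -0.03326245  0.85410614] [[ 0.00949758 -0.99019458  0.1393718 ]
 [-0.99994257 -0.00871266  0.00624095]
 [-0.00496546 -0.13942307 -0.99022046]]
{'time_s': 0.1, 'joints': array([-5.38250535e+01,  2.20865879e+01,  3.87974237e-01, -2.28374128e-02,
       -6.84135702e+01, -1.48160090e+01]), 'joint_velocities': array([ 0.01039113, -0.08567723,  0.15776433,  0.05183429, -0.00996732,
        0.06507807]), 'effort': array([-1.51565775e-03, -3.91689634e+01,  1.87934285e+01,  4.23188522e+00,
        1.34492875e-02, -7.16045633e-05]), 'tcp_pos': array([ 0.22743074, -0.581569  ,  0.22157549]), 'ee_rot': array([[-9.31370544e-01, -3.64071663e-01, -8.56503972e-04],
       [-3.64072642e-01,  9.31368817e-01,  1.79926033e-03],
       [ 1.42661393e-04,  1.98760773e-03, -9.99998015e-01]]), 'wrist_force': array([-0.00566451, -0.52876066, -0.44780392]), 'moment': array([ 0.04134509, -0.01953451, -0.0062664 ]), 'gripper_width': 1.0008173667622615} 0.0187
```

View pics/side0.png

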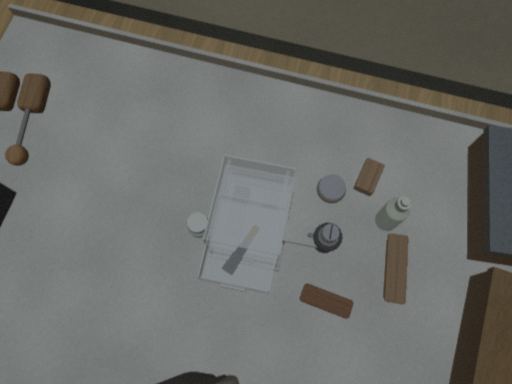

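View pics/top0.png

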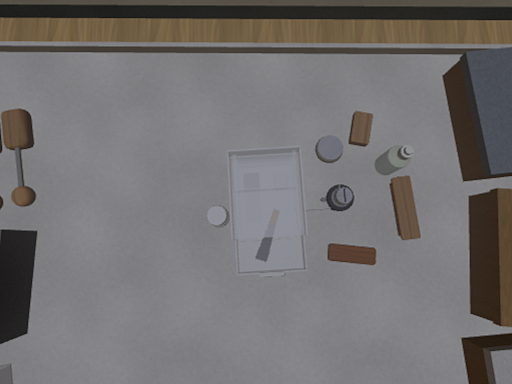

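```bash
python3 - <<'E'
import cv2,numpy as np
a=cv2.imread("pics/side0.png")[130:330,270:430];b=cv2.imread("pics/top0.png")[90:290,290:450]
f=lambda i:cv2.convertScaleAbs(cv2.resize(i[:, :100] if 0 else i,None,fx=2.5,fy=2.5,interpolation=cv2.INTER_CUBIC),alpha=1.7)
cv2.imwrite("pics/z0.png",np.hstack([f(a),f(b)]))
a=cv2.imread("pics/side0.png")[215:260,300:350];b=cv2.imread("pics/top0.png")[175:220,315:365]
f=lambda i:cv2.convertScaleAbs(cv2.resize(i,None,fx=8,fy=8,interpolation=cv2.INTER_CUBIC),alpha=1.8)
cv2.imwrite("pics/z1.png",np.hstack([f(a),f(b)]))
E
```

```text
(no output)
```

View pics/z0.png

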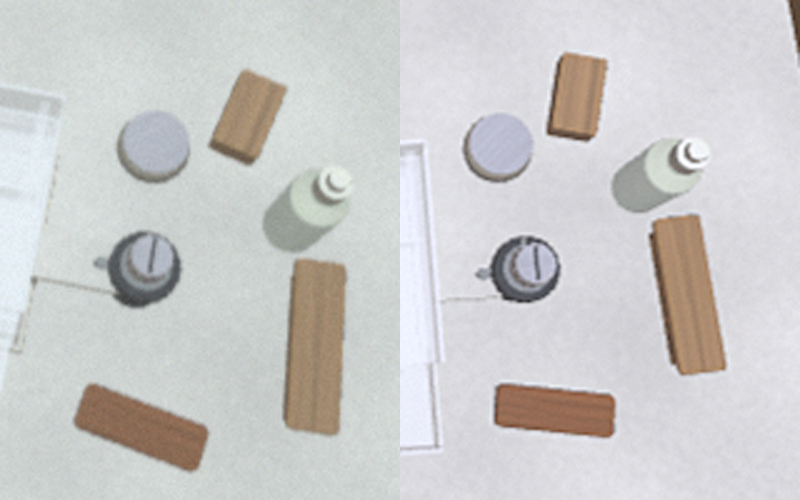

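View pics/z1.png

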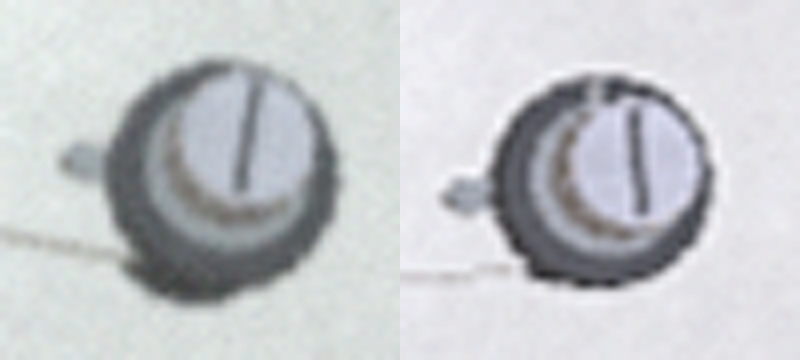

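```bash
cat > h.py <<'E'
import numpy as np,cv2
from station import sense,optics,r
def ray(c,u,v,z):
    d=c["rotation"]@np.linalg.solve(c["camera_matrix"],[u,v,1]); e=c["eye"]; return e+d*(z-e[2])/d[2]
def proj(c,P):
    q=(np.atleast_2d(P)-c["eye"])@c["rotation"]; q=q@c["camera_matrix"].T; return q[:,:2]/q[:,2:]
E
python3 - <<'E'
from h import *
t=np.linspace(0,2*np.pi,200)
ims=[]
p=None
for n,kn,o in(("side",(330.6,231.9),(300,215)),("top",(344.1,194.8),(315,175))):
    c=optics.capture(n); k=ray(c,*kn,.104); print(n,k)
    p=k
    im=c["frame"][o[1]:o[1]+45,o[0]:o[0]+50,::-1]
    im=cv2.convertScaleAbs(cv2.resize(im,None,fx=8,fy=8,interpolation=cv2.INTER_CUBIC),alpha=1.8)
    for z,rad,col in((.104,.018,(0,0,255)),(.069,.03,(0,255,0)),(.048,.03,(255,0,0))):
        q=proj(c,np.c_[p[0]+rad*np.cos(t),p[1]+rad*np.sin(t),t*0+z])
        cv2.polylines(im,[((q-o+.5)*8-.5).astype(np.int32)],True,col,1)
    ims.append(im)
    for nm,px in dict(side=dict(tin=(332,188),bott=(403,205),lugd=(268,250)),top=dict(tin=(330,148),bott=(405,152),corner1=(299,148),corner2=(306,270),c3=(229,151))) [n].items():
        print(nm,ray(c,*px,dict(tin=.028,bott=.15,corner1=.168,c3=.168,corner2=.165).get(nm,.034)))
cv2.imwrite("pics/z2.png",np.hstack(ims))
E
```

```text
side [ 0.54979774 -0.21500175  0.104     ]
tin [ 0.67301692 -0.2022482   0.028     ]
bott [ 0.63002871 -0.33727561  0.15      ]
lugd [ 0.49190628 -0.09849358  0.034     ]
top [ 0.55145159 -0.21343444  0.104     ]
tin [ 0.67646287 -0.20018605  0.028     ]
bott [ 0.63586398 -0.33061532  0.15      ]
corner1 [ 0.63769143 -0.10917114  0.168     ]
corner2 [ 0.39564678 -0.12146734  0.165     ]
c3 [0.63029012 0.03254471 0.168     ]
```

View pics/z2.png

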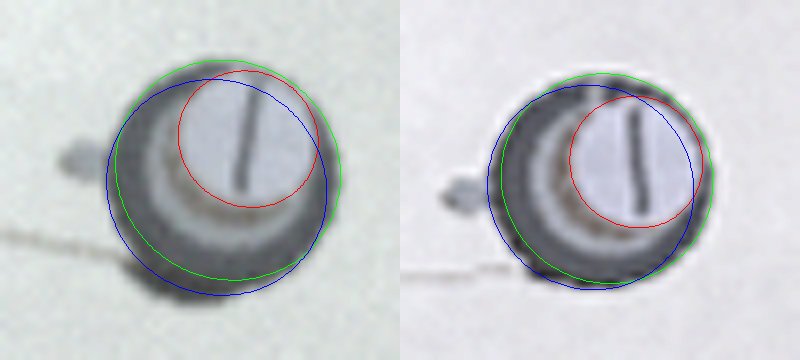

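>>> servo_tool([
  {"slide":[-1,0.5,0],"spin":0},
  {"slide":[-1,0.5,0],"spin":0},
  {"slide":[-1,0.5,0],"spin":0},
  {"slide":[-1,0.5,0],"spin":0},
  {"slide":[-1,0.5,0],"spin":0},
  {"slide":[-1,0.5,0],"spin":0},
  {"slide":[-1,0.5,0],"spin":0},
  {"slide":[-1,0.5,0],"spin":0},
  {"slide":[-1,0.5,0],"spin":0},
  {"slide":[-1,0.5,0],"spin":0},
])

```text
time_s: 1.2
tcp_pos: [0.4187, -0.3682, 0.219]
ee_rot: [[-0.934, -0.357, -0.004], [-0.357, 0.934, 0.005], [0.002, 0.006, -1.0]]
wrist_force: [0.0, -0.5, -0.3]
gripper_width: 1.001
```

```bash
cat >> h.py <<'E'
def st(tgt=None,yaw=None):
    s=sense(); R=s["ee_rot"]; p=s["tcp_pos"]
    a=np.degrees(np.arctan2(R[1,1],R[0,1]))
    print("t",round(s["time_s"],2),"p",p.round(4),"yaw_y",round(a,1),"tilt",R[:2,2].round(3),"F",s["wrist_force"].round(2),"M",s["moment"].round(3),"w",round(s["gripper_width"]*87,1),"j",s["joints"].round(1))
    if tgt is not None:
        print("units",((R.T@(np.array(tgt)-p))/.025).round(2))
    if yaw is not None: print("spin",round(((a-yaw+90)%180-90)/8,2))
    return s
E
python3 -c "
from h import *
st([.5506,-.2142,.19],145)"
```

```text
t 1.2 p [ 0.4187 -0.3682  0.219 ] yaw_y 110.9 tilt [-0.004  0.005] F [ 0.02 -0.45 -0.28] M [-0.001 -0.079 -0.041] w 87.1 j [-24.8  15.8  -9.2  -0.2 -65.3 -44.2]
units [-7.13  3.86  1.17]
spin -4.26
```

>>> servo_tool([
  {"slide":[-1,0.54,0.1],"spin":0},
  {"slide":[-1,0.54,0.1],"spin":0},
  {"slide":[-1,0.54,0.1],"spin":0},
  {"slide":[-1,0.54,0.1],"spin":0},
  {"slide":[-1,0.54,0.1],"spin":0},
  {"slide":[-1,0.54,0.1],"spin":0},
  {"slide":[0,0,0.1],"spin":-1},
  {"slide":[0,0,0.1],"spin":-1},
  {"slide":[0,0,0],"spin":-1},
  {"slide":[0,0,0],"spin":-1},
])

```text
time_s: 2.2
tcp_pos: [0.5357, -0.2284, 0.1962]
ee_rot: [[-0.581, -0.814, -0.007], [-0.814, 0.581, 0.007], [-0.001, 0.009, -1.0]]
wrist_force: [0.7, -0.6, -0.2]
gripper_width: 1.003
```

```bash
python3 - <<'E'
from h import *
st([.5506,-.2142,.18],145)
for n in("side","top"):
    c=optics.capture(n); cv2.imwrite(f"pics/{n}1.png",c["frame"][:,:,::-1])
E
```

```text
t 2.2 p [ 0.5357 -0.2284  0.1962] yaw_y 144.5 tilt [-0.007  0.007] F [ 0.71 -0.6  -0.17] M [ 0.05   0.06  -0.007] w 87.3 j [ -7.3  19.3  -7.5  -0.4 -63.6 -28. ]
units [-0.81 -0.16  0.65]
spin -0.07
```

View pics/side1.png

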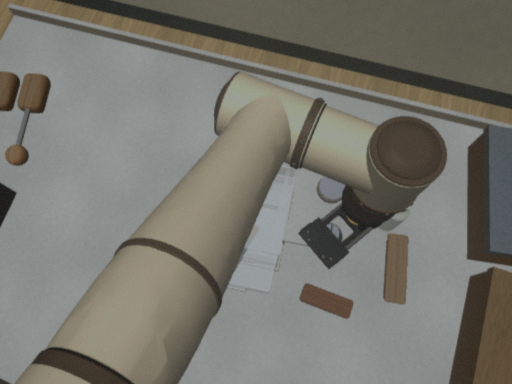

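View pics/top1.png

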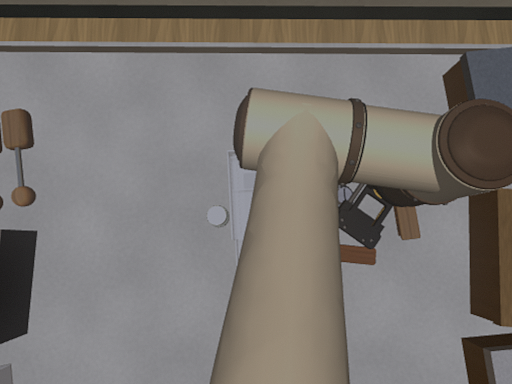

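```bash
python3 - <<'E'
from h import *
s=sense();p=s["tcp_pos"];R=s["ee_rot"]
ims=[]
for n,o in(("side",(280,170)),("top",(310,150))):
    im=cv2.imread(f"pics/{n}1.png")[o[1]:o[1]+125,o[0]:o[0]+100]
    ims.append(cv2.convertScaleAbs(cv2.resize(im,None,fx=4,fy=4,interpolation=cv2.INTER_CUBIC),alpha=2.2))
    c=optics.capture(n)
    for h in(0,-.0187,-.07,-.26): print(n,h,proj(c,p+R[:,2]*h).round(0))
    for y in(.058,-.058): print(n,y,proj(c,p+R[:,1]*y).round(0))
cv2.imwrite("pics/z3.png",np.hstack(ims))
E
```

```text
side 0 [[344. 229.]]
side -0.0187 [[346. 227.]]
side -0.07 [[352. 219.]]
side -0.26 [[382. 181.]]
side 0.058 [[320. 249.]]
side -0.058 [[367. 211.]]
top 0 [[364. 197.]]
top -0.0187 [[367. 195.]]
top -0.07 [[376. 191.]]
top -0.26 [[431. 167.]]
top 0.058 [[347. 221.]]
top -0.058 [[381. 173.]]
```

View pics/z3.png

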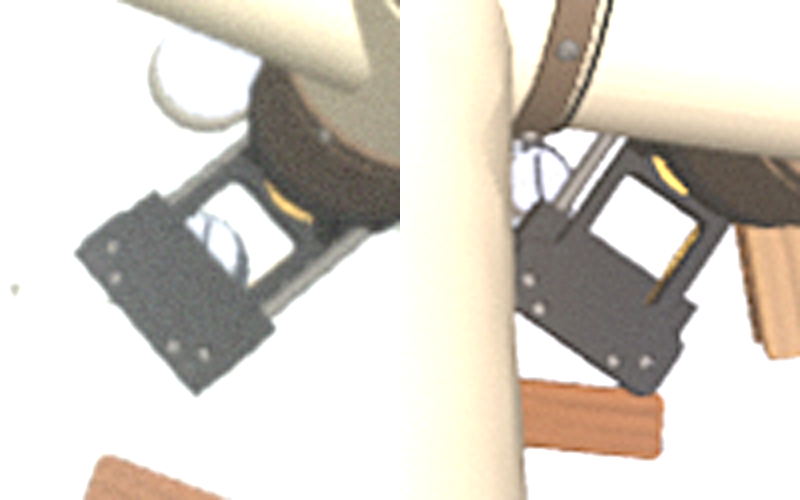

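>>> servo_tool([
  {"slide":[-0.7,-0.15,0.6],"spin":-0.35},
  {"slide":[-0.1,0,0.5],"spin":0},
  {"slide":[0,0,0.4],"spin":0},
])

```text
time_s: 2.7
tcp_pos: [0.5519, -0.2138, 0.1582]
ee_rot: [[-0.55, -0.835, -0.003], [-0.835, 0.55, 0.006], [-0.004, 0.006, -1.0]]
wrist_force: [-0.1, 0.6, 0.5]
gripper_width: 1.0
```

```bash
python3 - <<'E'
from h import *
st([.5506,-.2142,.0425],147)
ims=[]
for n,o in(("side",(270,170)),("top",(300,150))):
    c=optics.capture(n)
    im=c["frame"][o[1]:o[1]+125,o[0]:o[0]+100,::-1]
    ims.append(cv2.convertScaleAbs(cv2.resize(im,None,fx=4,fy=4,interpolation=cv2.INTER_CUBIC),alpha=2.2))
cv2.imwrite("pics/z4.png",np.hstack(ims))
E
```

```text
t 2.7 p [ 0.5519 -0.2138  0.1582] yaw_y 146.6 tilt [-0.003  0.006] F [-0.13  0.57  0.49] M [0.01  0.022 0.017] w 87.0 j [ -5.7  22.   -9.3  -0.4 -58.9 -27.5]
units [0.06 0.01 4.63]
spin -0.05
```

View pics/z4.png

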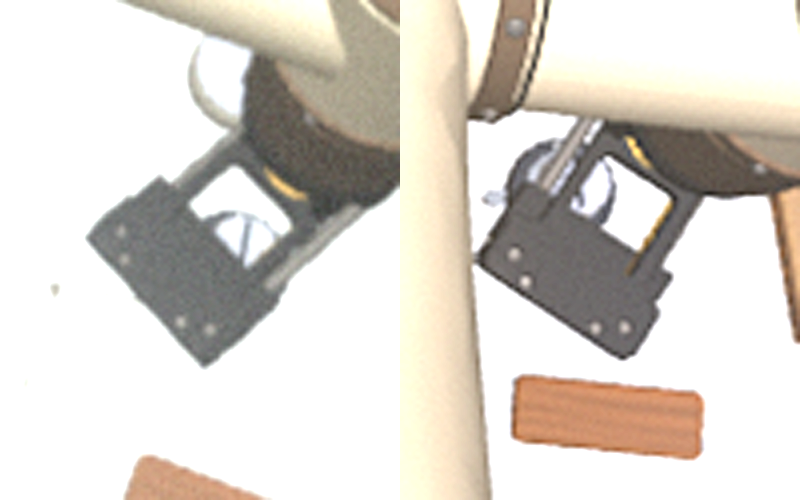

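>>> servo_tool([
  {"slide":[0,0,0.7],"spin":0},
  {"slide":[0.05,0,0.7],"spin":0},
  {"slide":[0,0,0.7],"spin":0},
  {"slide":[0,0,0.7],"spin":0},
  {"slide":[0,0,0.6],"spin":0},
  {"slide":[0,0,0.5],"spin":0},
  {"slide":[0,0,0.3],"spin":0},
  {"slide":[0,0,0],"spin":0},
])

```text
time_s: 3.6
tcp_pos: [0.5501, -0.2162, 0.0493]
ee_rot: [[-0.554, -0.833, -0.004], [-0.833, 0.554, 0.005], [-0.002, 0.006, -1.0]]
wrist_force: [-1.0, -0.3, 0.1]
gripper_width: 1.003
```

```bash
python3 - <<'E'
from h import *
st([.5506,-.2142,.0425],147)
E
```

```text
t 3.6 p [ 0.5501 -0.2162  0.0493] yaw_y 146.4 tilt [-0.004  0.005] F [-1.   -0.32  0.06] M [ 0.025  0.101 -0.045] w 87.2 j [ -5.9  28.9 -16.1  -0.3 -45.2 -27.5]
units [-0.08  0.02  0.27]
spin -0.08
```

Now at height; close on the ring.

>>> servo_tool([
  {"slide":[-0.08,0.02,0.25],"spin":0},
  {"slide":[0,0,0],"spin":0},
])

```text
time_s: 3.8
tcp_pos: [0.5515, -0.2144, 0.0436]
ee_rot: [[-0.554, -0.833, -0.002], [-0.833, 0.554, 0.004], [-0.002, 0.004, -1.0]]
wrist_force: [-0.2, 0.0, -0.4]
gripper_width: 1.004
```

>>> servo_tool([
  {"slide":[0,0,0],"spin":0},
  {"slide":[0,0,0],"spin":0},
  {"slide":[0,0,0],"spin":0},
  {"slide":[0,0,0],"spin":0},
  {"slide":[0,0,0],"spin":0},
  {"slide":[0,0,0],"spin":0},
], gripper=255)

```text
time_s: 4.4
tcp_pos: [0.5504, -0.213, 0.045]
ee_rot: [[-0.555, -0.832, -0.004], [-0.832, 0.555, 0.006], [-0.003, 0.006, -1.0]]
wrist_force: [0.6, -1.1, -1.5]
gripper_width: 0.687
```

```bash
python3 - <<'E'
from h import *
st([.5506,-.2142,.0425],147)
E
```

```text
t 4.4 p [ 0.5504 -0.213   0.045 ] yaw_y 146.3 tilt [-0.004  0.006] F [ 0.61 -1.09 -1.52] M [-0.439 -0.193 -0.066] w 59.7 j [ -5.6  29.2 -16.4  -0.4 -44.6 -27.8]
units [ 0.03 -0.03  0.1 ]
spin -0.09
```

>>> servo_tool([
  {"slide":[0,0,0],"spin":-0.4},
  {"slide":[0,0,0],"spin":-0.4},
  {"slide":[0,0,0],"spin":-0.4},
  {"slide":[0,0,0],"spin":-0.4},
  {"slide":[0,0,0],"spin":-0.4},
])

```text
time_s: 4.9
tcp_pos: [0.5503, -0.213, 0.0449]
ee_rot: [[-0.301, -0.954, -0.003], [-0.954, 0.3, 0.007], [-0.006, 0.005, -1.0]]
wrist_force: [0.1, 1.1, 0.2]
gripper_width: 0.685
```

```bash
python3 - <<'E'
from h import *
st([.5506,-.2142,.0425],147)
E
```

```text
t 4.9 p [ 0.5503 -0.213   0.0449] yaw_y 162.5 tilt [-0.003  0.007] F [0.11 1.08 0.18] M [ 0.372  0.337 -0.447] w 59.6 j [ -5.7  29.2 -16.4  -0.5 -44.7 -11.4]
units [ 0.04 -0.02  0.09]
spin 1.94
```

>>> servo_tool([
  {"slide":[0,0,0],"spin":-0.6},
  {"slide":[0,0,0],"spin":-0.6},
  {"slide":[0,0,0],"spin":-0.6},
  {"slide":[0,0,0],"spin":-0.6},
  {"slide":[0,0,0],"spin":-0.6},
  {"slide":[0,0,0],"spin":-0.6},
  {"slide":[0,0,0],"spin":-0.6},
  {"slide":[0,0,0],"spin":-0.6},
  {"slide":[0,0,0],"spin":-0.6},
  {"slide":[0,0,0],"spin":-0.6},
])

```text
time_s: 5.9
tcp_pos: [0.5501, -0.2131, 0.0447]
ee_rot: [[0.536, -0.844, -0.008], [-0.844, -0.537, 0.006], [-0.01, 0.004, -1.0]]
wrist_force: [-0.0, 2.0, -0.0]
gripper_width: 0.678
```

```bash
python3 - <<'E'
from h import *
st([.5506,-.2142,.0425],210)
E
```

```text
t 5.9 p [ 0.5501 -0.2131  0.0447] yaw_y -147.6 tilt [-0.008  0.006] F [-0.01  2.02 -0.01] M [ 0.002  0.524 -0.054] w 59.0 j [ -5.6  29.3 -16.2  -0.4 -44.9  38.4]
units [0.05 0.   0.09]
spin 0.31
```

>>> servo_tool([
  {"slide":[0,0,0],"spin":0},
  {"slide":[0,0,0],"spin":0},
  {"slide":[0,0,0],"spin":0},
  {"slide":[0,0,0],"spin":0},
  {"slide":[0,0,-0.5],"spin":0},
  {"slide":[0,0,-0.5],"spin":-0.4},
  {"slide":[0,0,-0.2],"spin":0},
  {"slide":[0,0,0],"spin":0},
], gripper=0)

```text
time_s: 6.7
tcp_pos: [0.5522, -0.2144, 0.0782]
ee_rot: [[0.579, -0.815, -0.004], [-0.815, -0.579, 0.004], [-0.006, 0.0, -1.0]]
wrist_force: [-0.2, -0.6, -0.7]
gripper_width: 0.997
```

```bash
python3 - <<'E'
from h import *
st([.5502,-.2131,.0755],216)
E
```

```text
t 6.7 p [ 0.5522 -0.2144  0.0782] yaw_y -144.6 tilt [-0.004  0.004] F [-0.18 -0.58 -0.72] M [-0.025  0.11  -0.008] w 86.8 j [ -5.7  26.9 -14.4  -0.3 -48.8  41.3]
units [-0.09  0.03  0.11]
spin -0.07
```

>>> servo_tool([
  {"slide":[-0.08,0.02,0.08],"spin":0},
  {"slide":[0,0,0],"spin":0},
])

```text
time_s: 6.9
tcp_pos: [0.5504, -0.2129, 0.0764]
ee_rot: [[0.578, -0.816, -0.003], [-0.816, -0.578, 0.004], [-0.005, -0.0, -1.0]]
wrist_force: [0.0, 0.1, 0.7]
gripper_width: 0.995
```

>>> servo_tool([
  {"slide":[0,0,0],"spin":0},
  {"slide":[0,0,0],"spin":0},
  {"slide":[0,0,0],"spin":0},
  {"slide":[0,0,0],"spin":0},
  {"slide":[0,0,0],"spin":0},
  {"slide":[0,0,0],"spin":0},
  {"slide":[0,0,0],"spin":0},
  {"slide":[0,0,0],"spin":0},
], gripper=255)

```text
time_s: 7.7
tcp_pos: [0.5497, -0.2126, 0.0747]
ee_rot: [[0.577, -0.817, -0.006], [-0.817, -0.577, 0.005], [-0.007, 0.002, -1.0]]
wrist_force: [1.0, 0.7, -0.9]
gripper_width: 0.408
```

```bash
python3 - <<'E'
from h import *
st([.5502,-.2131,.0755],216)
E
```

```text
t 7.7 p [ 0.5497 -0.2126  0.0747] yaw_y -144.7 tilt [-0.006  0.005] F [ 1.02  0.75 -0.92] M [ 0.228 -0.036  0.027] w 35.5 j [ -5.6  27.  -14.9  -0.3 -48.4  41. ]
units [ 0.03 -0.   -0.03]
spin -0.09
```

>>> servo_tool([
  {"slide":[0,0,0],"spin":0.5},
  {"slide":[0,0,0],"spin":0.5},
  {"slide":[0,0,0],"spin":0.5},
  {"slide":[0,0,0],"spin":0.5},
  {"slide":[0,0,0],"spin":0.5},
  {"slide":[0,0,0],"spin":0},
])

```text
time_s: 8.3
tcp_pos: [0.5501, -0.2124, 0.0747]
ee_rot: [[0.251, -0.968, -0.005], [-0.968, -0.251, 0.005], [-0.006, 0.003, -1.0]]
wrist_force: [0.6, -0.2, -0.4]
gripper_width: 0.408
```

```bash
cat >> h.py <<'E'
def feel(n=6,tgt=None):
    M=[];A=[];P=[]
    for i in range(n):
        optics.capture("top"); s=sense(); R=s["ee_rot"]; M.append(s["moment"][2]); A.append(np.degrees(np.arctan2(R[1,1],R[0,1]))%360);P.append(s["tcp_pos"]); 
    print("t",round(s["time_s"],2),"Mz",np.mean(M).round(3),np.round(M,2),"yaw",np.mean(A).round(2),"p",np.mean(P,0).round(4),"F",s["wrist_force"].round(1),"w",round(s["gripper_width"]*87,1))
E
python3 - <<'E'
from h import *
feel(8)
E
```

```text
t 8.7 Mz -0.033 [-0.06 -0.03 -0.06  0.   -0.08 -0.02 -0.02 -0.  ] yaw 194.61 p [ 0.5501 -0.2124  0.0747] F [ 0.1  0.3 -0.8] w 35.6
```

>>> servo_tool([
  {"slide":[0,0,0],"spin":0.35},
  {"slide":[0,0,0],"spin":0.35},
  {"slide":[0,0,0],"spin":0},
])

```text
time_s: 9.0
tcp_pos: [0.5502, -0.2124, 0.0747]
ee_rot: [[0.155, -0.988, -0.005], [-0.988, -0.155, 0.005], [-0.006, 0.004, -1.0]]
wrist_force: [0.5, 1.0, -0.0]
gripper_width: 0.406
```

```bash
python3 -c "
from h import *
feel(5)"
```

```text
t 9.25 Mz -0.062 [-0.05 -0.09 -0.09 -0.06 -0.01] yaw 188.94 p [ 0.5502 -0.2124  0.0747] F [ 0.3 -1.1 -0.8] w 35.3
```

>>> servo_tool([
  {"slide":[0,0,0],"spin":0.3},
  {"slide":[0,0,0],"spin":0.3},
  {"slide":[0,0,0],"spin":0},
])

```text
time_s: 9.55
tcp_pos: [0.5502, -0.2124, 0.0747]
ee_rot: [[0.071, -0.997, -0.005], [-0.997, -0.071, 0.005], [-0.005, 0.004, -1.0]]
wrist_force: [0.1, 0.4, 0.6]
gripper_width: 0.405
```

```bash
python3 -c "
from h import *
feel(5)"
```

```text
t 9.8 Mz -0.061 [ 0.01 -0.11 -0.07 -0.06 -0.08] yaw 184.13 p [ 0.5502 -0.2124  0.0747] F [-0.4  0.4 -0. ] w 35.2
```

>>> servo_tool([
  {"slide":[0,0,0],"spin":0.3},
  {"slide":[0,0,0],"spin":0.3},
  {"slide":[0,0,0],"spin":0},
])

```text
time_s: 10.1
tcp_pos: [0.5503, -0.2124, 0.0747]
ee_rot: [[-0.013, -1.0, -0.004], [-1.0, 0.012, 0.005], [-0.005, 0.004, -1.0]]
wrist_force: [-0.2, 0.0, -0.0]
gripper_width: 0.404
```

```bash
python3 -c "
from h import *
feel(5)"
```

```text
t 10.35 Mz -0.027 [-0.1   0.   -0.04 -0.02  0.03] yaw 179.31 p [ 0.5503 -0.2124  0.0747] F [-0.5  0.6 -0.9] w 35.1
```

>>> servo_tool([
  {"slide":[0,0,0],"spin":0.3},
  {"slide":[0,0,0],"spin":0.3},
  {"slide":[0,0,0],"spin":0},
])

```text
time_s: 10.65
tcp_pos: [0.5504, -0.2124, 0.0747]
ee_rot: [[-0.096, -0.995, -0.004], [-0.995, 0.096, 0.004], [-0.004, 0.005, -1.0]]
wrist_force: [-0.0, 0.3, -1.0]
gripper_width: 0.408
```

```bash
python3 -c "
from h import *
feel(5)"
```

```text
t 10.9 Mz -0.055 [-0.11 -0.05 -0.05 -0.05 -0.01] yaw 174.49 p [ 0.5504 -0.2124  0.0747] F [ 0.4  0.2 -0.7] w 35.1
```

>>> servo_tool([
  {"slide":[0,0,0],"spin":0.3},
  {"slide":[0,0,0],"spin":0.3},
  {"slide":[0,0,0],"spin":0},
])

```text
time_s: 11.2
tcp_pos: [0.5504, -0.2124, 0.0747]
ee_rot: [[-0.18, -0.984, -0.004], [-0.984, 0.18, 0.004], [-0.003, 0.005, -1.0]]
wrist_force: [-0.8, 0.3, -0.9]
gripper_width: 0.404
```

```bash
python3 -c "
from h import *
feel(6)"
```

```text
t 11.5 Mz -0.028 [-0.07 -0.03 -0.03  0.02 -0.02 -0.03] yaw 169.68 p [ 0.5504 -0.2124  0.0747] F [-0.   0.5  0. ] w 35.4
```

>>> servo_tool([
  {"slide":[0,0,0],"spin":0.3},
  {"slide":[0,0,0],"spin":0.3},
  {"slide":[0,0,0],"spin":0},
])

```text
time_s: 11.8
tcp_pos: [0.5505, -0.2124, 0.0747]
ee_rot: [[-0.262, -0.965, -0.004], [-0.965, 0.262, 0.004], [-0.003, 0.005, -1.0]]
wrist_force: [-0.0, -0.3, -0.4]
gripper_width: 0.406
```

```bash
python3 -c "
from h import *
feel(6)"
```

```text
t 12.1 Mz -0.045 [-0.15 -0.07 -0.04 -0.02 -0.02  0.02] yaw 164.84 p [ 0.5505 -0.2124  0.0747] F [-1.8 -0.6 -0.2] w 35.2
```

>>> servo_tool([
  {"slide":[0,0,0],"spin":0.3},
  {"slide":[0,0,0],"spin":0.3},
  {"slide":[0,0,0],"spin":0},
])

```text
time_s: 12.4
tcp_pos: [0.5506, -0.2125, 0.0747]
ee_rot: [[-0.342, -0.94, -0.004], [-0.94, 0.342, 0.004], [-0.002, 0.005, -1.0]]
wrist_force: [0.1, -1.1, 0.2]
gripper_width: 0.406
```

```bash
python3 -c "
from h import *
feel(6)"
```

```text
t 12.7 Mz -0.04 [-0.1  -0.01 -0.05 -0.01 -0.06 -0.01] yaw 160.0 p [ 0.5506 -0.2125  0.0747] F [-0.2 -0.4 -0.4] w 35.2
```

>>> servo_tool([
  {"slide":[0,0,0],"spin":0.3},
  {"slide":[0,0,0],"spin":0.3},
  {"slide":[0,0,0],"spin":0},
])

```text
time_s: 13.0
tcp_pos: [0.5507, -0.2125, 0.0747]
ee_rot: [[-0.42, -0.907, -0.004], [-0.907, 0.42, 0.004], [-0.002, 0.005, -1.0]]
wrist_force: [0.1, 0.9, -0.8]
gripper_width: 0.403
```

```bash
python3 -c "
from h import *
feel(6)"
```

```text
t 13.3 Mz -0.06 [-0.1  -0.16  0.01  0.   -0.07 -0.03] yaw 155.17 p [ 0.5506 -0.2125  0.0747] F [-0.1  1.  -0.2] w 35.0
```

>>> servo_tool([
  {"slide":[0,0,0],"spin":0.3},
  {"slide":[0,0,0],"spin":0.3},
  {"slide":[0,0,0],"spin":0},
])

```text
time_s: 13.6
tcp_pos: [0.5507, -0.2125, 0.0748]
ee_rot: [[-0.494, -0.869, -0.004], [-0.869, 0.494, 0.003], [-0.001, 0.005, -1.0]]
wrist_force: [0.1, 0.2, -0.5]
gripper_width: 0.404
```

```bash
python3 -c "
from h import *
feel(6)"
```

```text
t 13.9 Mz 0.091 [0.   0.12 0.11 0.07 0.1  0.14] yaw 150.39 p [ 0.5507 -0.2125  0.0748] F [-0.6 -0.1  0.3] w 34.8
```

>>> servo_tool([
  {"slide":[0,0,0],"spin":0.35},
  {"slide":[0,0,0],"spin":0},
])

```text
time_s: 14.1
tcp_pos: [0.5507, -0.2125, 0.0748]
ee_rot: [[-0.536, -0.844, -0.004], [-0.844, 0.536, 0.003], [-0.0, 0.005, -1.0]]
wrist_force: [-0.2, 0.1, -0.3]
gripper_width: 0.405
```

```bash
python3 -c "
from h import *
feel(8)"
```

```text
t 14.5 Mz 0.168 [0.12 0.08 0.18 0.17 0.19 0.19 0.21 0.21] yaw 147.62 p [ 0.5507 -0.2125  0.0748] F [ 0.5 -0.4 -0.5] w 34.9
```

>>> servo_tool([
  {"slide":[0,0,0],"spin":0.4},
  {"slide":[0,0,0],"spin":0},
])

```text
time_s: 14.7
tcp_pos: [0.5508, -0.2126, 0.0749]
ee_rot: [[-0.582, -0.813, -0.004], [-0.813, 0.582, 0.003], [0.0, 0.005, -1.0]]
wrist_force: [-0.7, 0.4, -0.4]
gripper_width: 0.408
```

```bash
python3 -c "
from h import *
feel(8)"
```

```text
t 15.1 Mz 0.241 [0.19 0.24 0.23 0.19 0.23 0.28 0.28 0.28] yaw 144.43 p [ 0.5508 -0.2126  0.0749] F [-0.4  0.3 -1.2] w 35.4
```

>>> servo_tool([
  {"slide":[0,0,0],"spin":0},
  {"slide":[0,0,0],"spin":0},
  {"slide":[0,0,0],"spin":0},
  {"slide":[0,0,0],"spin":0},
  {"slide":[0,0,0],"spin":0},
  {"slide":[0,0,0],"spin":0},
  {"slide":[0,0,0],"spin":0},
], gripper=0)

```text
time_s: 15.8
tcp_pos: [0.5504, -0.2127, 0.075]
ee_rot: [[-0.584, -0.812, -0.005], [-0.812, 0.584, 0.003], [0.0, 0.006, -1.0]]
wrist_force: [0.8, -0.2, -0.6]
gripper_width: 0.944
```

>>> servo_tool([
  {"slide":[0,0,0],"spin":-0.9},
  {"slide":[0,0,0],"spin":-0.9},
  {"slide":[0,0,0],"spin":-0.9},
  {"slide":[0,0,0],"spin":-0.9},
  {"slide":[0,0,0],"spin":-0.9},
  {"slide":[0,0,0],"spin":-0.9},
  {"slide":[0,0,0],"spin":-0.9},
  {"slide":[0,0,0],"spin":-0.9},
  {"slide":[0,0,0],"spin":-0.9},
  {"slide":[0,0,0],"spin":-0.7},
])

```text
time_s: 16.8
tcp_pos: [0.5503, -0.2127, 0.0749]
ee_rot: [[0.609, -0.793, -0.005], [-0.793, -0.609, 0.003], [-0.006, 0.002, -1.0]]
wrist_force: [0.7, -0.6, -0.4]
gripper_width: 0.999
```

```bash
python3 -c "
from h import *
feel(3);st([.5504,-.2128,.0445],216)"
```

```text
t 16.95 Mz -0.002 [ 0.02 -0.05  0.03] yaw 217.37 p [ 0.5503 -0.2127  0.0749] F [ 0.6  0.4 -0.3] w 87.2
t 16.95 p [ 0.5503 -0.2127  0.0749] yaw_y -142.8 tilt [-0.005  0.003] F [ 0.64  0.37 -0.28] M [0.02  0.197 0.026] w 87.2 j [ -5.5  27.  -14.9  -0.2 -48.4  42.8]
units [ 0.01 -0.    1.22]
spin 0.14
```

>>> servo_tool([
  {"slide":[0,0,0.4],"spin":0.1},
  {"slide":[0,0,0.4],"spin":0},
  {"slide":[0,0,0.4],"spin":0},
  {"slide":[0,0,0],"spin":0},
])

```text
time_s: 17.35
tcp_pos: [0.5495, -0.2125, 0.0417]
ee_rot: [[0.588, -0.809, -0.007], [-0.809, -0.588, 0.004], [-0.007, 0.003, -1.0]]
wrist_force: [-0.2, -0.0, -0.3]
gripper_width: 1.0
```

>>> servo_tool([
  {"slide":[0,0,0],"spin":0},
  {"slide":[0,0,0],"spin":0},
  {"slide":[0,0,0],"spin":0},
  {"slide":[0,0,0],"spin":0},
  {"slide":[0,0,0],"spin":0},
  {"slide":[0,0,0],"spin":0},
], gripper=255)

```text
time_s: 17.95
tcp_pos: [0.5497, -0.2126, 0.0414]
ee_rot: [[0.587, -0.809, -0.007], [-0.809, -0.587, 0.003], [-0.007, 0.003, -1.0]]
wrist_force: [0.0, 0.3, -1.9]
gripper_width: 0.678
```

```bash
python3 -c "
from h import *
feel(5);st()"
```

```text
t 18.2 Mz 0.02 [-0.02  0.06  0.04 -0.01  0.03] yaw 215.97 p [ 0.5497 -0.2126  0.0414] F [ 0.7 -0.  -0.6] w 58.9
t 18.2 p [ 0.5497 -0.2126  0.0414] yaw_y -144.0 tilt [-0.007  0.003] F [ 0.71 -0.04 -0.62] M [-0.093  0.032  0.031] w 58.9 j [ -5.5  29.5 -16.7  -0.2 -44.3  41.6]
```

>>> servo_tool([
  {"slide":[0,0,0],"spin":0.5},
  {"slide":[0,0,0],"spin":0.5},
  {"slide":[0,0,0],"spin":0.5},
  {"slide":[0,0,0],"spin":0.5},
  {"slide":[0,0,0],"spin":0.5},
  {"slide":[0,0,0],"spin":0.5},
  {"slide":[0,0,0],"spin":0},
])

```text
time_s: 18.9
tcp_pos: [0.5501, -0.2124, 0.0414]
ee_rot: [[0.192, -0.981, -0.005], [-0.981, -0.192, 0.004], [-0.005, 0.004, -1.0]]
wrist_force: [0.3, -0.4, -1.0]
gripper_width: 0.679
```

```bash
python3 -c "
from h import *
feel(6)"
```

```text
t 19.2 Mz -0.025 [-0.05 -0.04 -0.02 -0.03 -0.03  0.02] yaw 191.13 p [ 0.5501 -0.2124  0.0414] F [-0.9 -0.1 -0.9] w 59.2
```

>>> servo_tool([
  {"slide":[0,0,0],"spin":0.5},
  {"slide":[0,0,0],"spin":0.5},
  {"slide":[0,0,0],"spin":0.5},
  {"slide":[0,0,0],"spin":0.5},
  {"slide":[0,0,0],"spin":0},
])

```text
time_s: 19.7
tcp_pos: [0.5503, -0.2124, 0.0415]
ee_rot: [[-0.086, -0.996, -0.005], [-0.996, 0.086, 0.002], [-0.002, 0.005, -1.0]]
wrist_force: [-0.6, 0.0, -0.6]
gripper_width: 0.678
```

```bash
python3 -c "
from h import *
feel(6)"
```

```text
t 20.0 Mz 0.222 [0.16 0.21 0.23 0.17 0.31 0.26] yaw 175.06 p [ 0.5503 -0.2124  0.0415] F [-0.6  0.5 -0.9] w 59.2
```

>>> servo_tool([
  {"slide":[0,0,0],"spin":0.45},
  {"slide":[0,0,0],"spin":0.45},
  {"slide":[0,0,0],"spin":0.45},
  {"slide":[0,0,0],"spin":0},
])

```text
time_s: 20.4
tcp_pos: [0.5505, -0.2125, 0.0416]
ee_rot: [[-0.269, -0.963, -0.006], [-0.963, 0.269, 0.001], [0.0, 0.006, -1.0]]
wrist_force: [-0.4, -0.2, -1.6]
gripper_width: 0.679
```

```bash
python3 -c "
from h import *
feel(8)"
```

```text
t 20.8 Mz 0.505 [0.4  0.42 0.5  0.56 0.51 0.55 0.54 0.56] yaw 164.35 p [ 0.5505 -0.2124  0.0416] F [-1.3 -0.  -1.1] w 59.3
```

>>> servo_tool([
  {"slide":[0,0,0],"spin":0.4},
  {"slide":[0,0,0],"spin":0.4},
  {"slide":[0,0,0],"spin":0},
])

```text
time_s: 21.1
tcp_pos: [0.5506, -0.2125, 0.0417]
ee_rot: [[-0.376, -0.927, -0.006], [-0.927, 0.376, 0.001], [0.001, 0.006, -1.0]]
wrist_force: [-0.3, -0.1, -1.9]
gripper_width: 0.685
```

```bash
python3 -c "
from h import *
feel(8)"
```

```text
t 21.5 Mz 0.507 [0.44 0.49 0.53 0.52 0.49 0.52 0.51 0.56] yaw 157.95 p [ 0.5506 -0.2125  0.0417] F [-1.5  0.8 -1.8] w 59.4
```

>>> servo_tool([
  {"slide":[0,0,0],"spin":0.35},
  {"slide":[0,0,0],"spin":0.35},
  {"slide":[0,0,0],"spin":0},
])

```text
time_s: 21.8
tcp_pos: [0.5507, -0.2125, 0.0417]
ee_rot: [[-0.464, -0.886, -0.006], [-0.886, 0.464, 0.0], [0.002, 0.005, -1.0]]
wrist_force: [0.3, -0.1, -0.9]
gripper_width: 0.679
```

```bash
python3 -c "
from h import *
feel(8)"
```

```text
t 22.2 Mz 0.127 [0.15 0.13 0.17 0.13 0.12 0.07 0.15 0.09] yaw 152.37 p [ 0.5507 -0.2125  0.0417] F [-0.2  0.9 -1.9] w 59.4
```

>>> servo_tool([
  {"slide":[0,0,0],"spin":0},
  {"slide":[0,0,0],"spin":0},
  {"slide":[0,0,0],"spin":0},
  {"slide":[0,0,0],"spin":0},
  {"slide":[0,0,-0.05],"spin":-0.9},
  {"slide":[0,0,0],"spin":-0.9},
  {"slide":[0,0,0],"spin":-0.9},
  {"slide":[0,0,0],"spin":-0.9},
  {"slide":[0,0,0],"spin":0},
], gripper=0)

```text
time_s: 23.1
tcp_pos: [0.551, -0.2128, 0.0441]
ee_rot: [[0.038, -0.999, -0.005], [-0.999, -0.038, 0.0], [-0.0, 0.005, -1.0]]
wrist_force: [0.6, -0.0, -0.4]
gripper_width: 1.001
```

```bash
python3 - <<'E'
from h import *
feel(2)
ims=[]
for n,o in(("side",(270,170)),("top",(300,150))):
    c=optics.capture(n)
    im=c["frame"][o[1]:o[1]+125,o[0]:o[0]+100,::-1]
    ims.append(cv2.convertScaleAbs(cv2.resize(im,None,fx=4,fy=4,interpolation=cv2.INTER_CUBIC),alpha=2.))
cv2.imwrite("pics/z5.png",np.hstack(ims))
E
```

```text
t 23.2 Mz -0.049 [-0.05 -0.05] yaw 182.05 p [ 0.551  -0.2128  0.0441] F [-0.  -0.6  0.5] w 86.7
```

View pics/z5.png

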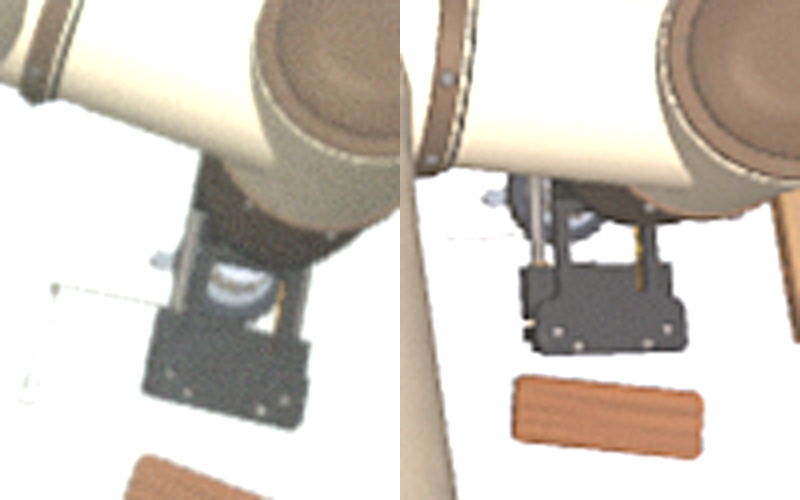

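>>> servo_tool([
  {"slide":[0,0,0.03],"spin":0},
  {"slide":[0,0,0],"spin":0},
  {"slide":[0,0,0],"spin":0},
  {"slide":[0,0,0],"spin":0},
  {"slide":[0,0,0],"spin":0},
  {"slide":[0,0,0],"spin":0},
  {"slide":[0,0,0],"spin":0},
], gripper=255)

```text
time_s: 24.0
tcp_pos: [0.5502, -0.2128, 0.0431]
ee_rot: [[0.033, -0.999, -0.007], [-0.999, -0.033, 0.0], [-0.001, 0.007, -1.0]]
wrist_force: [-0.9, 0.1, -0.0]
gripper_width: 0.682
```

```bash
python3 -c "
from h import *
feel(4)"
```

```text
t 24.2 Mz 0.05 [0.04 0.07 0.03 0.06] yaw 181.91 p [ 0.5502 -0.2128  0.0431] F [-0.4 -0.5 -0.7] w 59.3
```

>>> servo_tool([
  {"slide":[0,0,0],"spin":0.2},
  {"slide":[0,0,0],"spin":0.2},
  {"slide":[0,0,0],"spin":0},
])

```text
time_s: 24.5
tcp_pos: [0.5502, -0.2128, 0.0432]
ee_rot: [[-0.021, -1.0, -0.008], [-1.0, 0.021, -0.001], [0.001, 0.008, -1.0]]
wrist_force: [-0.9, -0.2, 0.5]
gripper_width: 0.682
```

```bash
python3 -c "
from h import *
feel(8)"
```

```text
t 24.9 Mz 0.597 [0.53 0.62 0.58 0.62 0.59 0.56 0.6  0.68] yaw 178.79 p [ 0.5503 -0.2128  0.0432] F [-1.9 -0.6 -0.1] w 59.5
```

>>> servo_tool([
  {"slide":[0,0,0],"spin":0},
  {"slide":[0,0,0],"spin":0},
  {"slide":[0,0,0],"spin":0},
  {"slide":[0,0,0],"spin":0},
  {"slide":[0,0,0],"spin":0},
  {"slide":[0,0,-0.4],"spin":0},
  {"slide":[0,0,-0.7],"spin":0},
  {"slide":[0,0,-0.9],"spin":0},
  {"slide":[0,0,-1],"spin":0},
  {"slide":[0,0,-1],"spin":0},
], gripper=0)

```text
time_s: 25.9
tcp_pos: [0.5491, -0.2126, 0.145]
ee_rot: [[-0.03, -0.999, -0.014], [-1.0, 0.03, 0.002], [-0.002, 0.014, -1.0]]
wrist_force: [0.5, -0.1, -0.3]
gripper_width: 1.0
```

>>> servo_tool([
  {"slide":[0,0,-1],"spin":0},
  {"slide":[0,0,-1],"spin":0},
  {"slide":[0,0,-1],"spin":0},
  {"slide":[1,0.5,-0.5],"spin":0},
  {"slide":[1,0.5,0],"spin":0},
  {"slide":[1,0.5,0],"spin":0},
  {"slide":[1,0.5,0],"spin":0},
  {"slide":[1,0.5,0],"spin":0},
  {"slide":[1,0.5,0],"spin":0},
  {"slide":[1,0.5,0],"spin":0},
])

```text
time_s: 26.9
tcp_pos: [0.4582, -0.3891, 0.2527]
ee_rot: [[-0.023, -1.0, 0.008], [-1.0, 0.023, -0.005], [0.005, -0.008, -1.0]]
wrist_force: [0.7, 0.4, 0.3]
gripper_width: 1.001
```

>>> servo_tool([
  {"slide":[1,0.5,0],"spin":0},
  {"slide":[1,0.5,0],"spin":0},
  {"slide":[1,0.5,0],"spin":0},
  {"slide":[1,0.5,0],"spin":0},
  {"slide":[1,0.5,0],"spin":0},
  {"slide":[0,0,0],"spin":0},
])

```text
time_s: 27.5
tcp_pos: [0.3871, -0.5195, 0.2582]
ee_rot: [[-0.027, -1.0, 0.012], [-1.0, 0.027, -0.008], [0.008, -0.012, -1.0]]
wrist_force: [0.1, 0.8, 0.0]
gripper_width: 1.006
```

```bash
python3 - <<'E'
from h import *
st()
ims=[]
for n,o in(("side",(300,215)),("top",(315,175))):
    c=optics.capture(n)
    cv2.imwrite(f"pics/{n}6.png",c["frame"][:,:,::-1])
    im=c["frame"][o[1]:o[1]+45,o[0]:o[0]+50,::-1]
    ims.append(cv2.convertScaleAbs(cv2.resize(im,None,fx=8,fy=8,interpolation=cv2.INTER_CUBIC),alpha=1.8))
a=np.hstack(ims)
cv2.imwrite("pics/z6.png",a)
d=cv2.absdiff(cv2.imread("pics/top0.png"),cv2.imread("pics/top6.png"))
d2=cv2.absdiff(cv2.imread("pics/side0.png"),cv2.imread("pics/side6.png"))
cv2.imwrite("pics/d6.png",cv2.convertScaleAbs(cv2.resize(np.hstack([d2,d]),(800,300)),alpha=3))
E
```

```text
t 27.5 p [ 0.3871 -0.5195  0.2582] yaw_y 178.5 tilt [ 0.012 -0.008] F [0.06 0.78 0.01] M [ 0.065  0.09  -0.003] w 87.5 j [-39.1  22.7   6.6  -0.1 -73.1  37.5]
```

View pics/z6.png

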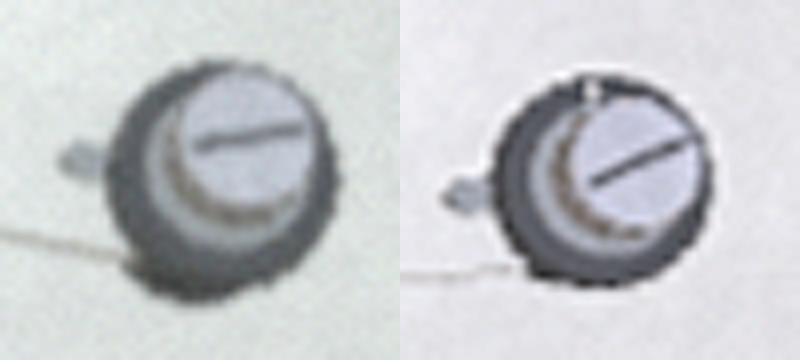

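View pics/d6.png

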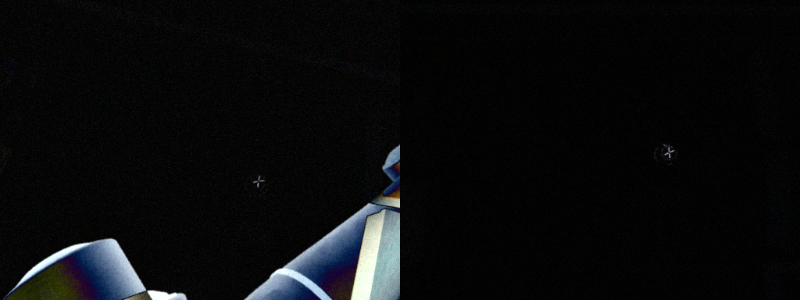

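```bash
python3 -c "
from h import *
st(); print(r.finish_job())"
```

```text
t 27.6 p [ 0.3885 -0.5176  0.2583] yaw_y 178.6 tilt [ 0.013 -0.008] F [ 0.1   0.33 -0.37] M [0.048 0.033 0.063] w 86.8 j [-38.9  22.6   6.6  -0.1 -73.1  37.5]
the job is handed in; nothing more can be done
None
```

I loosened the lock ring, turned the knob clockwise until the foot seated on its pad, tightened the ring again, and moved the arm clear. The job was handed in at 27.6 s of the 72 s allowed, and no verdict is reported.

- **Loosening:** I turned the ring about 66° anticlockwise. The torque there was about −0.45 N m partway and had fallen to about −0.05 N m, which is free running.
- **Seating the foot:** I turned the knob about 71° clockwise. The free-running reading was about −0.05 N m, and contact came somewhere between 60° and 65°. I stopped at 0.24–0.28 N m, about 0.3 N m above free running. From the angle turned past contact, I estimate 21–37 N on the pad; I could not measure that force directly.
- **Tightening:** On the first try the torque stalled near 0.54 N m and then dropped to 0.13 N m, so the pads had probably slipped on the ring. I let go and gripped the ring again. A further 3° of turn then brought the torque to about 0.6 N m, inside the tight range.
- **Last pictures:** The ring's mark is within a few degrees of its starting position. The knob's slot has turned about 71°, which matches the tool, so tightening did not drag the knob. Apart from the arm, only the knob and ring marks differ from the first pictures, so no bystander appears to have moved.

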